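Clamp a sample vial in the shaker with its guarded knob

TASK

Stand the amber vial upright in the nest of the vial shaker, between the rubber-faced jaw and the black V-stop, and let go of it. Then reach down through the round guard collar and turn the sunk red knob clockwise until the jaw holds the vial snugly against the V-stop, but do not overtighten it on the glass. Do not strike or lean on the guard, leave the two clear vials and the beaker standing where they are, and take the hand away.

Things in the scene. Friction and masses are not known exactly. Their poses are not given: they have to be found in the camera images.
- amber_vial: brown glass sample vial with a black screw cap, 23 mm diameter, 56 mm tall (cap: the top 12 mm, 20 mm wide), 30 g. Origin: centre of its underside; z up along the vial. It starts on the worktop in a row with the two clear vials, in any of the three places; a grey instrument 0.28 m tall stands about 0.1 m beyond the row, and ends some 0.1 m short of the shaker: carry the vial along this side of it
- clear_vial_a: clear glass vial of the same size and cap, a bystander. Origin: centre of its underside
- clear_vial_b: second clear glass vial of the same size and cap, a bystander. Origin: centre of its underside
- beaker: glass beaker, 52 mm diameter, 67 mm tall, a bystander between the shaker and the row of vials. Origin: centre of its underside
- shaker: vial shaker, off, fixed to the worktop: white housing 150 (x) x 236 (y) mm, on it an aluminium table, top 54 mm above the worktop. Origin: centre of its underside; z up; y runs from the nest (y = -36 mm) to the guarded knob (y = +54 mm); the -x side is the control panel. Nest: channel along y, 35 mm wide between 10 mm high rails; jaw at its +y end, black V-stop (22 mm high) at its -y end
- guard: the guard collar, part of the shaker, round the knob: 94 mm outside, its lip narrows the mouth to a round opening of 74 mm diameter, 34 mm above the table, so fingers must go in part-closed. Origin: centre of the collar at the level of the table top
- nest (a point): point on the nest's floor, 55 mm above the worktop, where to set the middle of the vial's underside; axes as the shaker's. A vial here has 4 mm to the open jaw (+y side) and 2.5 to 12.5 mm to the V-stop (-y side), which was set by hand somewhere in its 10 mm adjustment. Closing, the jaw first pushes the vial along the nest into the V, then bears on it
- knob_grip (a point): point on the red clamp knob's upright axis, 20 mm above the table, 14 mm below the guard's mouth; turns with the knob, z up. The knob's wing is 10 mm thick along this point's y axis, 32 mm long along its x axis, and reaches from 5.5 to 27.5 mm above the table; a round skirt of 42 mm diameter lies below it. Grip it firmly, 40 N or more, to turn it
- clamp_knob (a joint): clamp knob, rad: 0 = fully open (the start; wing along the shaker's x axis), grows clockwise seen from above, end of travel 1.6. Drives the jaw by a rack, 14 mm per rad, and stays where it is left. Turning takes about 0.3 N m with the jaw free (half of it is felt while pausing); once the vial bears on the V-stop, 0.014 N m more per newton on the vial (pausing, about 0.025)
- clamp_jaw: steel jaw block, 30 mm wide, 20 mm high, with a sprung rubber-faced pad (16 N per mm, 1.5 mm stroke) that faces the nest. The vial is held snugly at 3 N or more on the pad; about 8 N is right; more than 15 N overtightens the glass. Origin: on the floor of the nest, 8.5 mm behind the pad's face

How it is judged:
On the way, in this order (a step that is already met when the one before it is completed fails the run):
1. the amber vial stands upright on the nest's floor between jaw and V-stop, let go of (z of amber_vial in the frame of nest between -0.003 and 0.003 m and horizontal distance between amber_vial and nest below 0.017 m and angle between amber_vial's own z axis and vertical below 0.1 rad and contact force between the fingers and amber_vial below 0.2 N), for 0.2 s.
2. the knob has brought the jaw to bear on the vial with at least 3 N (contact force between clamp_jaw and amber_vial above 3 N and value of joint clamp_knob above 0.3 rad), for 0.2 s.
At the end, for the whole second after the job is handed in: The amber vial stands on the nest's floor (within 3 mm) and within 17 mm of the nest point, upright within 0.1 rad and at rest, and the jaw holds it with 3 N or more (and never more than 15 N) (contact force between clamp_jaw and amber_vial above 3 N and z of amber_vial in the frame of nest between -0.003 and 0.003 m and horizontal distance between amber_vial and nest below 0.017 m and angle between amber_vial's own z axis and vertical below 0.1 rad and linear speed of amber_vial below 0.01 m/s); the robot touches nothing.
It fails at once if the jaw presses the glass vial with more than 15 N (contact force between clamp_jaw and amber_vial above 15 N).
It fails at once if the robot strikes or leans on the guard collar with more than 20 N (contact force between any of the arm, the fingers and guard above 20 N).
It fails at once if a clear vial or the beaker is moved by more than 20 mm or tipped (distance of any of clear_vial_a, clear_vial_b, beaker from where it was at the start of the episode above 0.02 m or angle between any of clear_vial_a, clear_vial_b, beaker's own z axis and vertical above 0.4 rad).
It also fails if it takes over 72 s, if anything falls off the work surface, if the arm or the gripper's body presses on something with over 40 N, if the wrist force passes 120 N, or if a joint passes its speed limit or range.

ROBOT

A 6-joint arm with a two-finger parallel gripper is mounted at the origin on a cart in front of the work surface, level with it; the furniture and walls round the work are solid. World frame = base frame: x ahead of the robot, y to its left, z up, the work surface at z = 0. Lengths are in m, angles in rad, forces in N, time in s.
With the tool pointing down it reaches from about 0.35 to 0.85 m from the base axis. Payload 8.1 kg.
Tool frame: the origin (TCP) lies at the very end of the fingers, on their centre line; the grasp point (between the pads) lies 19 mm behind it; z points along the fingers, y is the line along which they close (so a half turn about z gives the same grasp; the last joint's range is limited). The gripper opens to 93 mm and grips with 3 to 60 N. Pads are 15 mm wide; open, the fingers measure 128 mm over their backs; the gripper's body (75 mm by 188 mm) begins 65 mm behind the grasp point.
Start: joints at [1.022, 0.13, 1.488, -0, 1.523, -0.085], TCP at [0.268, 0.537, 0.219] pointing down, gripper open.
Joint ranges: [-2.96, 2.96], [-0.89, 2.26], [0.02, 2.5], [-1.34, 4.48], [0, 2.73], [-2.66, 2.66]. Speed limits (rad/s): [2.39, 2.39, 2.79, 3.14, 3.14, 3.14].

INTERFACE

Orientations are given as a rotation vector (axis times angle).
In Python, from plant import monitor, eyes, ticket gives the robot as it stands.
- The arm moves only by the tool arm_command, never from a script. Its argument "deltas" is a list that holds one entry, the list of rows, each a list of 6 numbers: the shift along the world's x, y, z in cm, then the turn, a rotation vector about the world's x, y, z in degrees. In form: [[[tx, ty, tz, rx, ry, rz], ...]]. A call has 1 to 12 rows; each row shifts and turns the commanded pose from where the row before left it; what a row does not reach is not made up. A row lasts 1/12 s, in which the tool goes at most 41.7 mm and 7.16 degrees, less where a joint would pass 70% of its speed; a pose out of reach is approached as far as the arm can. A call is refused whole if a number of a shift passes 4.17 or a number of a turn 7.16, either way. A call with a gripper value outside its range is refused whole. "gripper" is the opening, from -1 (shut) to 1 (fully open), set as the call begins (left out, the last holds). The fingers move at their own pace and stop on an object; "squeeze" is the grip in N (left out, the last holds). Time passes only in rows, so rows that do not move let the fingers close. It gives the time, the measured TCP pose, the force, the opening and the grip force at its end, in the units of the state.
- monitor.read_state(): the state, without advancing time (a new reading comes with each control period).
- eyes.read_camera(name): name is "scene" or "top"; returns the picture (420x560x3 uint8, blue, green, red); there is no depth.
- eyes.camera_model(name): a dict with "fx", "fy", "cx", "cy" (pixels), "rvec" (rotation vector, rad) and "tvec" (3), from world to camera coordinates, as OpenCV has them. Camera axes: x right, y down, z forward; pixel columns grow to the right and rows downward; lengths in m; the calibration is good to about 2 mm. A picture is of the moment at which its call begins. camera_model takes no time and is no camera call.
- ticket.close_job(): hands the job in; it is judged then, once.
The state is a dict: "t": time; "q": joint angles; "dq": joint speeds; "joint_torque": joint torques, N m; "tool_pos": TCP position; "orientation": TCP orientation; "force": force on the tool from outside, world axes, zero at the start; "wrist_torque": the same for the moment, N m; "opening": finger opening in m; "gripper_force": force on a finger pad.
Only numpy, scipy, OpenCV 4.12 (cv2) and the standard library are available. Lean on these libraries where they do the work, as an engineer would, in place of code of your own. Each camera call takes 0.05 s, during which the arm holds its last target. There are 200 camera calls.

## Working session

There is one attempt and no reset: what is moved stays moved. The work goes in short steps, Python scripts to look and compute and a tool call to move; the robot and the scene stay as the last step left them, time stands still between calls to the robot, and variables do not carry over. Pictures are saved under pics/ and viewed, at most 10 in all, crops included, and the job is handed in when it is done.

Besides the shell and the picture viewer there is one more tool, called after "Call:" in YAML: its name, and indented under it one key for each argument. arm_command: Moves the arm, as the interface text tells. Its arguments: {"type":"object","properties":{"deltas":{"type":"array"},"gripper":{"type":"number"},"squeeze":{"type":"number"}},"required":["deltas"]}

```bash
ls; mkdir -p pics
python3 - <<'E'
from plant import monitor, eyes
import cv2
for n in ("scene","top"):
    cv2.imwrite(f"pics/{n}0.png",eyes.read_camera(n)); print(n,eyes.camera_model(n))
s=monitor.read_state(); print(s)
E
```

```text
pics
scene {'fx': 402.1890933566114, 'fy': 402.1890933566114, 'cx': 275.6359993221701, 'cy': 211.45146053479513, 'rvec': array([ 1.85675696, -0.93880448,  0.55945001]), 'tvec': array([-0.34917736,  0.23958479,  0.59406246])}
top {'fx': 436.9538554835883, 'fy': 436.9538554835883, 'cx': 277.5772692998854, 'cy': 213.97418126656214, 'rvec': array([ 2.16029951, -2.19470906,  0.11736461]), 'tvec': array([-0.05902339,  0.46538684,  1.19843702])}
{'t': 0.1, 'q': array([ 1.02158098e+00,  1.31067898e-01,  1.48917537e+00, -1.50201817e-05,
        1.52302990e+00, -8.53799035e-02]), 'dq': array([-0.00170449, -0.00056795, -0.00223692,  0.00128318,  0.00052673,
       -0.00031086]), 'joint_torque': array([ 1.90417566e-03, -5.61345041e+01, -4.93092155e+01,  7.70941051e-02,
        2.91847810e-02, -8.19428374e-05]), 'tool_pos': array([0.26812734, 0.53616789, 0.21770023]), 'orientation': array([-7.21958664e-01, -3.05698694e+00,  2.51491841e-03]), 'force': array([ 0.26947478,  0.36859385, -0.43709829]), 'wrist_torque': array([-0.04189641,  0.09482616, -0.08230456]), 'gripper_force': 0.0, 'opening': 0.09313265435827335}
```

View pics/top0.png

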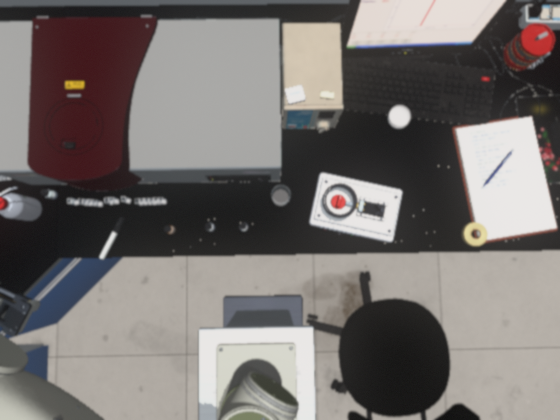

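View pics/scene0.png

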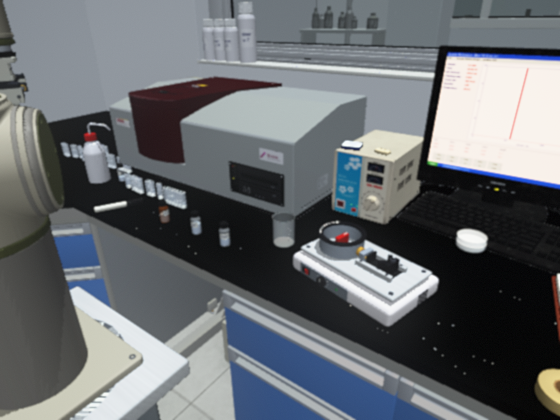

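The top view shows the shaker at about (356,207), its knob at (339,201), the nest at about (372,208) and the beaker at (281,195). Three vials stand at (170,229), (210,226) and (244,226). In the scene view the amber one is the leftmost, at (164,213).

```bash
cat > h.py <<'E'
import cv2, numpy as np
from plant import monitor, eyes
def ray(n,uv):
    m=eyes.camera_model(n); R=cv2.Rodrigues(m["rvec"])[0]; t=m["tvec"]
    d=R.T@np.array([(uv[0]-m["cx"])/m["fx"],(uv[1]-m["cy"])/m["fy"],1.]); return -R.T@t, d
def onz(n,uv,z):
    c,d=ray(n,uv); return c+d*(z-c[2])/d[2]
def two(a,b):
    (c1,d1),(c2,d2)=ray("scene",a),ray("top",b)
    s=np.linalg.lstsq(np.c_[d1,-d2],c2-c1,rcond=None)[0]
    p,q=c1+d1*s[0],c2+d2*s[1]; return (p+q)/2,np.linalg.norm(p-q)
def proj(n,P):
    m=eyes.camera_model(n); return cv2.projectPoints(np.array(P,float).reshape(-1,3),m["rvec"],m["tvec"],np.array([[m["fx"],0,m["cx"]],[0,m["fy"],m["cy"]],[0,0,1]]),None)[0][:,0]
E
python3 - <<'E'
from h import *
T=cv2.imread("pics/top0.png");S=cv2.imread("pics/scene0.png")
a=cv2.resize(T[165:250,300:412],None,fx=7,fy=7,interpolation=cv2.INTER_CUBIC)
cv2.imwrite("pics/a.png",a[:600,:800])
b=cv2.resize(S[215:325,285:445],None,fx=5,fy=5,interpolation=cv2.INTER_CUBIC)
cv2.imwrite("pics/b.png",b)
c=cv2.resize(T[180:245,150:300],None,fx=5,fy=5,interpolation=cv2.INTER_CUBIC)
d=cv2.resize(S[195:250,150:300],None,fx=5,fy=5,interpolation=cv2.INTER_CUBIC)
cv2.imwrite("pics/c.png",np.vstack([c,d]))
# white housing outline and red wing
for n,I in (("top",T),("scene",S)):
    hsv=cv2.cvtColor(I,cv2.COLOR_BGR2HSV)
    box=np.zeros(I.shape[:2],np.uint8)
    if n=="top": box[165:250,300:412]=255
    else: box[215:325,285:445]=255
    r=((hsv[...,1]>120)&((hsv[...,0]<10)|(hsv[...,0]>170))&(box>0)).astype(np.uint8)
    k,l,st,ce=cv2.connectedComponentsWithStats(r); print(n,"red",st[1:],ce[1:])
    for i in range(1,k):
        if st[i,4]>20:
            p=np.argwhere(l==i)[:,::-1].astype(np.float32); print(cv2.minAreaRect(p))
    w=((hsv[...,2]>120)&(box>0)).astype(np.uint8)
    cs=max(cv2.findContours(w,0,2)[0],key=cv2.contourArea); rc=cv2.minAreaRect(cs); print(rc,cv2.boxPoints(rc))
    if n=="top":
        for z in (0.03,0.045,0.054):
            P=np.array([onz(n,p,z)[:2] for p in cv2.boxPoints(rc)]);print(z,P.mean(0),np.linalg.norm(P[1]-P[0]),np.linalg.norm(P[2]-P[1]),P.round(4).tolist())
for uv in ((170,229),(210,226),(244,226)): print(onz("top",uv,.056))
for uv in ((164,206),(196,218),(224,227)): print(onz("scene",uv,.056))
E
```

```text
top red [[332 196  13  12 125]] [[337.872 201.592]]
((338.0, 201.5), (11.0, 12.0), 90.0)
((355.9110107421875, 206.90785217285156), (86.40371704101562, 54.6418342590332), 12.308016777038574) [[307.8782  224.3916 ]
 [319.52603 171.00568]
 [403.94382 189.4241 ]
 [392.296   242.81003]]
0.03 [ 0.48062678 -0.28496542] 0.15400266589783276 0.24193683251913042 [[0.4334, -0.1498], [0.5831, -0.186], [0.5274, -0.4215], [0.3787, -0.3825]]
0.045 [ 0.47897117 -0.28206504] 0.15209066165386761 0.23893309068225255 [[0.4323, -0.1486], [0.5802, -0.1844], [0.5251, -0.4169], [0.3783, -0.3784]]
0.054 [ 0.4779778  -0.28032481] 0.15094345910748846 0.23713084558012565 [[0.4317, -0.1479], [0.5784, -0.1834], [0.5238, -0.4141], [0.378, -0.3759]]
scene red [[336 234  13   9  96]
 [304 268   5   6  19]] [[342.10416667 237.96875   ]
 [306.         270.63157895]]
((342.0, 238.0), (8.0, 12.0), 90.0)
((365.3029479980469, 270.7382507324219), (138.28378295898438, 69.64041900634766), 32.47119140625) [[288.2765  262.99414]
 [325.66473 204.2412 ]
 [442.3294  278.48236]
 [404.94116 337.2353 ]]
[0.4248481  0.22537018 0.056     ]
[0.43129014 0.11746282 0.056     ]
[0.4298577  0.02552361 0.056     ]
[0.4088283  0.20696704 0.056     ]
[0.40986609 0.09622939 0.056     ]
[0.4155949  0.01455049 0.056     ]
```

View pics/a.png

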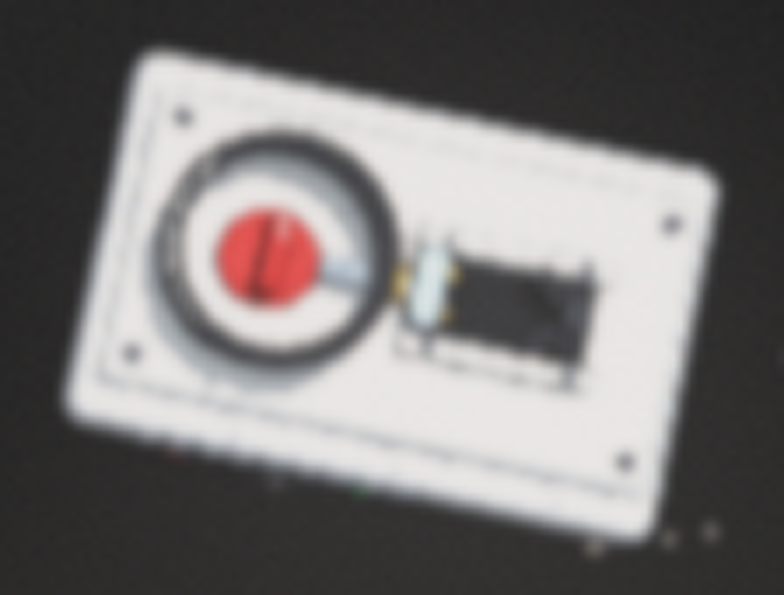

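View pics/b.png

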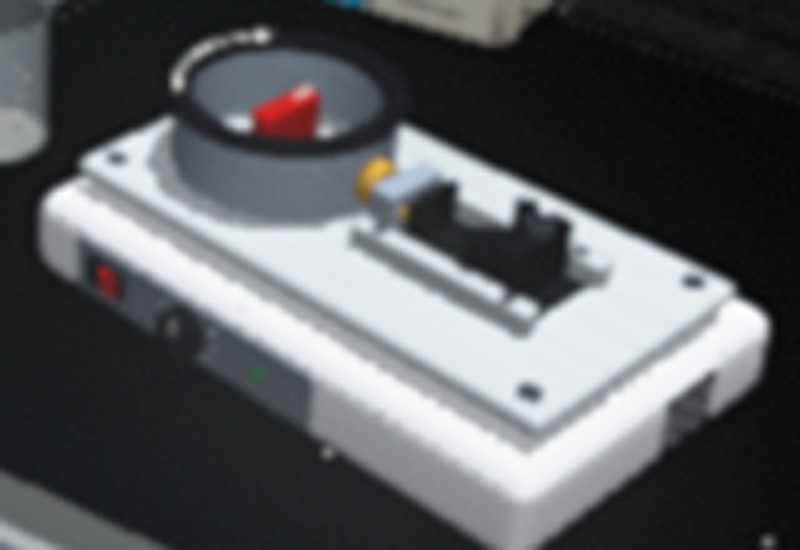

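View pics/c.png

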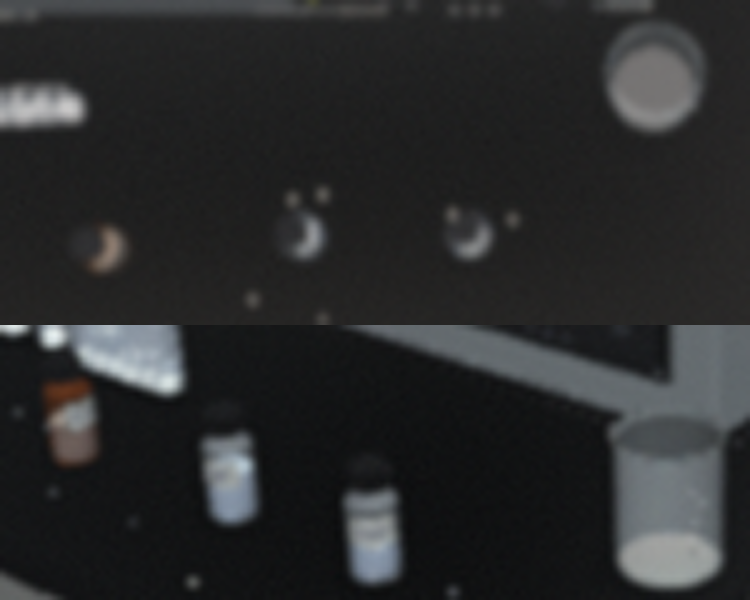

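The crops are clear enough to measure from:
- **Shaker:** four table screws at crop-a (182,117), (132,353), (671,224) and (625,462), and the collar ring's top centred near (280,248). The red knob's wing lies along the shaker's x.
- **Amber vial:** leftmost in the row. Its body in the scene crop spans (47..98, 380..465). Its top-view silhouette spans x 70..128 at row 246.

Run:
```python
from h import *
T=cv2.imread("pics/top0.png");S=cv2.imread("pics/scene0.png")
f=lambda p:((p[0]+.5)/7+300-.5,(p[1]+.5)/7+165-.5)
P=np.array([onz("top",f(p),.054)[:2] for p in ((182,117),(671,224),(625,462),(132,353))])
c=P.mean(0); ydir=(P[0]+P[3]-P[1]-P[2]); print("screws",P.round(4).tolist(),c,np.degrees(np.arctan2(ydir[1],ydir[0])),np.linalg.norm(P[0]-P[1]),np.linalg.norm(P[1]-P[2]))
g=lambda p:((p[0]+.5)/5+285-.5,(p[1]+.5)/5+215-.5)
Q=np.array([onz("scene",g(p),.054)[:2] for p in ((117,158),(694,281),(528,391))]);print("scene screws",Q.round(4).tolist())
# collar ring dark: fit ellipse, top view
gr=cv2.cvtColor(T,cv2.COLOR_BGR2GRAY); u=cv2.resize(gr[165:250,300:412],None,fx=7,fy=7,interpolation=cv2.INTER_CUBIC)
m=(u<110).astype(np.uint8); m[:,:140]=0;m[:115]=0;m[395:]=0;m[:,400:]=0
cs=cv2.findContours(m,cv2.RETR_CCOMP,cv2.CHAIN_APPROX_NONE)[0]
for k in cs:
    if len(k)>250:
        e=cv2.fitEllipse(k); print("ell",e, onz("top",f(e[0]),.088))
# expected from screws
for a in [np.arctan2(ydir[1],ydir[0])]:
    ey=np.array([np.cos(a),np.sin(a)]); print("guard",c+.054*ey,"nest",c-.036*ey)
print("red",onz("top",(337.9,201.6),.07),two((342.1,238),(337.9,201.6)))
# vials
hs=cv2.cvtColor(S,cv2.COLOR_BGR2HSV); 
v=(cv2.GaussianBlur(S,(3,3),0).max(2)>60).astype(np.uint8)
for x0,x1,y0,y1 in ((155,175,205,230),(186,206,214,240),(214,234,226,252)):
    w=np.zeros_like(v);w[y0:y1,x0:x1]=v[y0:y1,x0:x1]
    k,l,st,ce=cv2.connectedComponentsWithStats(w);i=1+st[1:,4].argmax();s=st[i];print("scene",s,ce[i],"base front",onz("scene",(s[0]+s[2]/2-.5,s[1]+s[3]-1.5),0.0), onz("scene",ce[i],.022))
gt=cv2.GaussianBlur(T,(3,3),0).max(2)
for cxy in ((170,229),(210,226),(244,226)):
    x,y=cxy;w=gt[y-6:y+7,x-7:x+8]; ys,xs=np.where(w>75);print("top bright",xs.min()+x-7,xs.max()+x-7,ys.min()+y-6,ys.max()+y-6,ys.mean()+y-6)
# hypothesis test
for p in ((.426,.226),(.426,.22),(.42,.22)): print(p,proj("top",[[*p,0],[*p,.044],[*p,.056]]).round(1).tolist(),proj("scene",[[*p,0],[*p,.044],[*p,.056]]).round(1).tolist())
```

```text
screws [[0.5495, -0.1992], [0.5044, -0.3898], [0.4114, -0.3679], [0.4569, -0.1772]] [ 0.48054521 -0.28356378] 76.62810562858691 0.1958646741222301 0.09550537228524734
scene screws [[0.4568, -0.175], [0.5055, -0.3882], [0.4118, -0.3651]]
ell ((276.41485595703125, 252.97447204589844), (218.95249938964844, 223.8972625732422), 94.31639862060547) [ 0.49100455 -0.2294578   0.088     ]
guard [ 0.49303383 -0.23102775] nest [ 0.47221947 -0.3185878 ]
red [ 0.49088427 -0.22904122  0.07      ] (array([ 0.49115021, -0.22960817,  0.0746716 ]), np.float64(0.003001848205128496))
scene [159 206  10  17 139] [163.83453237 213.96402878] base front [0.42028053 0.23515561 0.        ] [0.42185128 0.23100746 0.022     ]
scene [190 217  12  18 177] [195.63276836 225.36723164] base front [0.42479126 0.1224615  0.        ] [0.42649919 0.12048362 0.022     ]
scene [219 228  11  19 191] [224.14136126 236.64921466] base front [0.42420532 0.02838886 0.        ] [0.42676306 0.0281546  0.022     ]
top bright 169 174 226 233 229.66666666666666
top bright 209 214 223 231 227.25714285714287
top bright 241 247 225 231 228.3
(0.426, 0.226) [[174.4, 229.8], [170.8, 228.9], [169.8, 228.6]] [[167.6, 221.6], [165.2, 206.0], [164.6, 201.6]]
(0.426, 0.22) [[176.5, 229.8], [173.0, 228.8], [172.0, 228.5]] [[169.2, 222.3], [166.8, 206.6], [166.1, 202.2]]
(0.42, 0.22) [[176.5, 231.9], [173.0, 231.0], [172.0, 230.8]] [[167.3, 223.2], [164.9, 207.5], [164.2, 203.1]]
```

Call:
arm_command:
  deltas:
    - [[1.3,-2.53,-0.8,0,0,0],[1.3,-2.53,-0.8,0,0,0],[1.3,-2.53,-0.8,0,0,0],[1.3,-2.53,-0.8,0,0,0],[1.3,-2.53,-0.8,0,0,0],[1.3,-2.53,-0.8,0,0,0],[1.3,-2.53,-0.8,0,0,0],[1.3,-2.53,-0.8,0,0,0],[1.3,-2.53,-0.8,0,0,0],[1.3,-2.53,-0.8,0,0,0],[1.3,-2.53,-0.8,0,0,0],[1.3,-2.53,-0.8,0,0,0]]
  gripper: 0.5
  squeeze: 15

```text
t: 1.1
tool_pos: [0.4245, 0.2316, 0.122]
orientation: [-0.722, -3.057, 0.0]
force: [0.3, 0.8, 0.2]
opening: 0.0696
gripper_force: 0.0
```

Run:
```python
from h import *
S=eyes.read_camera("scene");T=eyes.read_camera("top")
cv2.imwrite("pics/s1.png",S)
p=[[.4245,.2316,z] for z in (0,.044,.122)]
print(proj("scene",p).round(1).tolist(),proj("top",p).round(1).tolist())
cv2.imwrite("pics/d.png",np.hstack([cv2.resize(S[130:240,110:220],None,fx=3.6,fy=5,interpolation=2),cv2.resize(T[180:270,130:220],None,fx=4.4,fy=550/90,interpolation=2)]))
```

```text
[[165.7, 221.2], [163.3, 205.6], [158.7, 176.4]] [[172.4, 230.4], [168.7, 229.4], [161.5, 227.6]]
```

View pics/d.png

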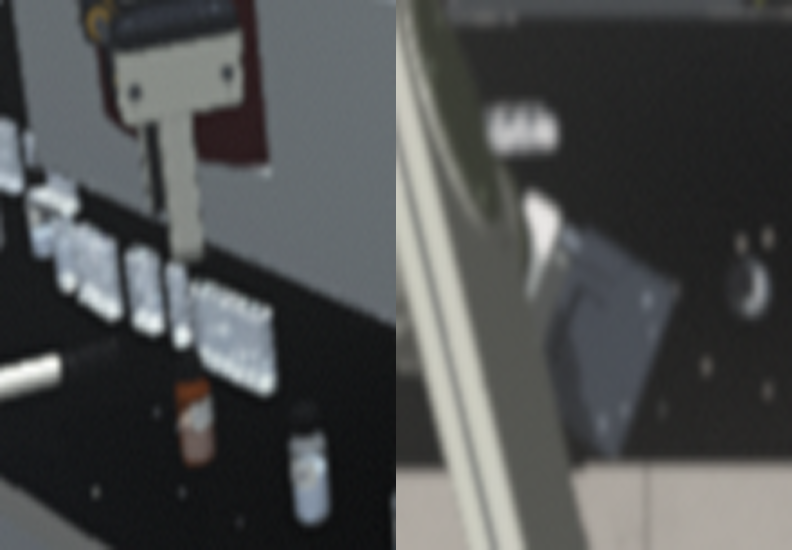

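The left half (scene) shows the finger tips straddling the line above the amber vial: tip midpoint at about (157,176), vial base at about (164.4,221). Both agree with the projection to about 1 px, so I'll descend.

Call:
arm_command:
  deltas:
    - [[0,0,-1.5,0,0,0],[0,0,-1.5,0,0,0],[0,0,-1.5,0,0,0],[0,0,-1.5,0,0,0],[0,0,-1.5,0,0,0],[0,0,-1.5,0,0,0],[0,0,-0.7,0,0,0],[0,0,0,0,0,0]]

```text
t: 1.87
tool_pos: [0.4225, 0.2328, 0.0237]
orientation: [-0.721, -3.055, 0.003]
force: [0.0, 0.4, -0.4]
opening: 0.0697
gripper_force: 0.0
```

Call:
arm_command:
  deltas:
    - [[0,0,0,0,0,0],[0,0,0,0,0,0],[0,0,0,0,0,0],[0,0,0,0,0,0],[0,0,0,0,0,0],[0,0,0,0,0,0],[0,0,0,0,0,0],[0,0,0,0,0,0]]
  gripper: -1
  squeeze: 15

```text
t: 2.53
tool_pos: [0.4245, 0.233, 0.0258]
orientation: [0.722, 3.057, 0.0]
force: [-0.2, 0.1, -0.0]
opening: 0.0226
gripper_force: 14.8
```

Call:
arm_command:
  deltas:
    - [[0,0,1.5,0,0,0],[0,0,2.4,0,0,0],[-0.8,0,2.4,0,0,0],[-0.8,0,2.4,0,0,0],[-0.8,-2,2.3,0,0,0],[0,-4,0,0,0,0],[0,-4,0,0,0,0],[0,-4,0,0,0,0],[0,-4,0,0,0,0],[0,-4,0,0,0,0],[0,-4,0,0,0,0],[0,-2,0,0,0,0]]

```text
t: 3.53
tool_pos: [0.4, -0.0506, 0.1359]
orientation: [0.725, 3.056, -0.002]
force: [0.1, 0.3, -0.6]
opening: 0.0226
gripper_force: 14.8
```

Call:
arm_command:
  deltas:
    - [[0.65,-2.45,0,0,0,-7],[0.65,-2.45,0,0,0,-7],[0.65,-2.45,0,0,0,-7],[0.65,-2.45,0,0,0,-7],[0.65,-2.45,0,0,0,-7],[0.65,-2.45,0,0,0,-7],[0.65,-2.45,0,0,0,-7],[0.65,-2.45,0,0,0,-7],[0.65,-2.45,0,0,0,-7],[0.65,-2.45,0,0,0,-7],[0.65,-2.55,0,0,0,-6.8],[0,0,0,0,0,0]]

```text
t: 4.53
tool_pos: [0.4721, -0.3214, 0.1354]
orientation: [2.473, 1.935, -0.001]
force: [1.2, -0.3, -1.0]
opening: 0.0227
gripper_force: 14.8
```

Run:
```python
from h import *
S=eyes.read_camera("scene");T=eyes.read_camera("top");s=monitor.read_state();print(s["tool_pos"],s["orientation"],s["q"],s["gripper_force"])
cv2.imwrite("pics/s2.png",S);cv2.imwrite("pics/t2.png",T)
p=s["tool_pos"];print(proj("scene",[p,p-[0,0,.025]]).round(1).tolist())
cv2.imwrite("pics/e.png",cv2.resize(S[170:320,290:450],None,fx=5,fy=4,interpolation=2))
```

```text
[ 0.47153847 -0.31793478  0.13506838] [-2.46416355e+00 -1.94682341e+00  1.74998856e-04] [-6.83481919e-01  1.01773995e-01  1.67364590e+00  1.49159641e-04
  1.36734390e+00 -4.50010018e-01] 14.827239364385605
[[383.1, 227.5], [381.7, 240.0]]
```

View pics/e.png

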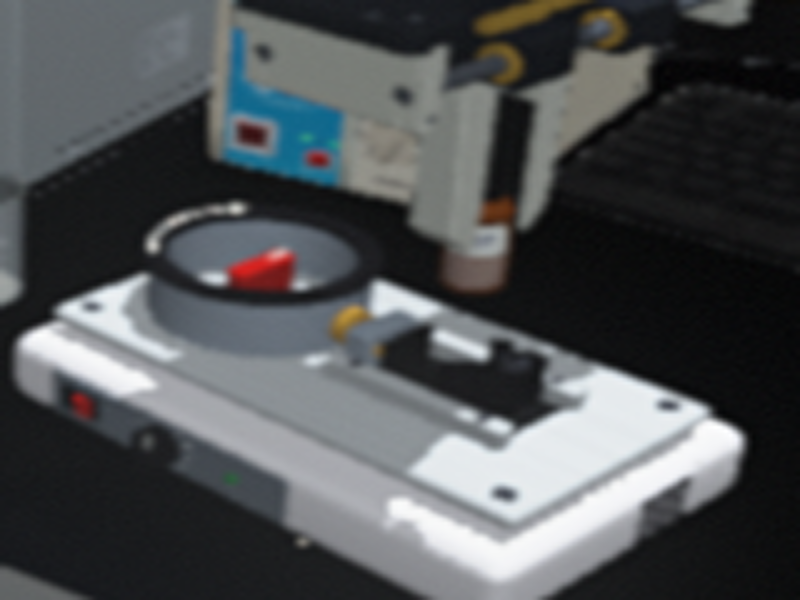

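The scene crop shows the vial held upright, base front at about (385,242.5), which is roughly 3 px right of the projection. I'll check the bias of both cameras against the known hand pose.

Run:
```python
from h import *
S=cv2.imread("pics/s2.png");T=cv2.imread("pics/t2.png")
a=np.radians(76.6);ey=np.array([np.cos(a),np.sin(a),0]);ex=np.array([np.sin(a),-np.cos(a),0])
tcp=np.array([.4715,-.3180,.1350])
def draw(I,n,x0,y0,w,h,f):
    J=cv2.resize(I[y0:y0+h,x0:x0+w],None,fx=f,fy=f,interpolation=2)
    k=lambda P:(((proj(n,P)-[x0,y0]+.5)*f-.5)*8).round().astype(np.int32)
    th=np.linspace(0,2*np.pi,60)
    for r,z in ((.0115,.110),(.0115,.154),(.010,.166)):
        C=[tcp*[1,1,0]+[0,0,z]+r*(np.cos(t)*ex+np.sin(t)*ey) for t in th]
        cv2.polylines(J,[k(C)],True,(0,255,0),1,16,3)
    for s in (1,-1):
        B=[tcp+s*u*ex+v*ey for u,v in ((.0115,.0075),(.029,.0075),(.029,-.0075),(.0115,-.0075))]
        cv2.polylines(J,[k(B)],True,(255,255,0),1,16,3)
    return J
A=draw(S,"scene",350,190,65,75,6);B=draw(T,"top",345,180,65,75,6)
cv2.imwrite("pics/f.png",np.hstack([A,B]))
# brown/label body extent in scene per row
g=cv2.GaussianBlur(S,(3,3),0)
for r in range(232,246,2): print(r,S[r,376:396].max(1).tolist())
```

```text
232 [17, 21, 40, 70, 94, 105, 115, 131, 146, 154, 161, 165, 165, 157, 130, 85, 41, 16, 13, 15]
234 [18, 25, 46, 70, 83, 92, 101, 112, 120, 124, 126, 126, 123, 114, 93, 60, 30, 17, 16, 13]
236 [19, 27, 48, 70, 83, 94, 98, 104, 105, 106, 109, 110, 109, 104, 84, 54, 24, 15, 15, 16]
238 [20, 30, 52, 71, 84, 92, 99, 102, 104, 107, 108, 108, 107, 99, 75, 41, 22, 16, 16, 17]
240 [18, 27, 42, 63, 79, 91, 99, 103, 105, 106, 107, 104, 100, 89, 64, 34, 17, 16, 16, 16]
242 [19, 18, 20, 30, 42, 57, 67, 72, 74, 73, 75, 69, 61, 46, 32, 20, 19, 17, 16, 17]
244 [71, 41, 24, 18, 16, 18, 18, 22, 22, 22, 22, 20, 19, 19, 17, 18, 20, 20, 18, 18]
```

View pics/f.png

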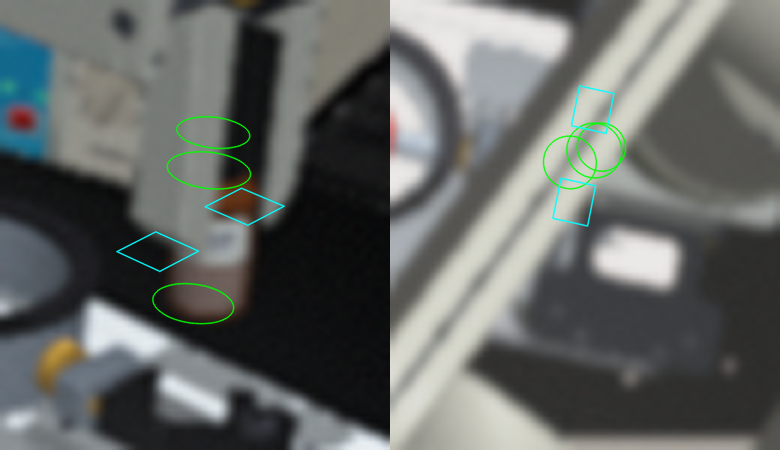

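The green base circle is about 2.7 px left of the vial (left half), and the arm hides the hand in the top view. The arm may not have settled when that picture was taken, so I'll measure again numerically.

```bash
cat >> h.py <<'E'
def vialpx(S,rows,x0,x1,thr=55):
    out=[]
    for r in rows:
        v=S[r,x0:x1].max(1).astype(float); i=np.where(v>thr)[0]; a,b=i[0],i[-1]
        out.append((r,round(x0+a-(v[a]-thr)/(v[a]-v[a-1]),1),round(x0+b+(v[b]-thr)/(v[b]-v[b+1]),1)))
    return out
E
python3 - <<'E'
from h import *
P=[]
for i in range(3):
    S=eyes.read_camera("scene"); s=monitor.read_state();P.append(s["tool_pos"])
    print(s["t"],s["tool_pos"].round(4),vialpx(S,(236,238,240),374,398), S[240:246,385].max(1))
cv2.imwrite("pics/s3.png",S)
for n in ("scene","top"):
    m=eyes.camera_model(n);R=cv2.Rodrigues(m["rvec"])[0];print(n,-R.T@m["tvec"])
E
```

```text
4.6833 [ 0.4715 -0.3171  0.1351] [(236, np.float64(376.2), np.float64(388.8)), (238, np.float64(376.1), np.float64(388.6)), (240, np.float64(376.8), np.float64(388.2))] [105  92  63  33  18  19]
4.7333 [ 0.4716 -0.3167  0.1353] [(236, np.float64(375.7), np.float64(388.4)), (238, np.float64(375.7), np.float64(388.1)), (240, np.float64(376.4), np.float64(387.6))] [101  82  55  29  19  21]
4.7833 [ 0.4717 -0.3165  0.1354] [(236, np.float64(375.5), np.float64(388.2)), (238, np.float64(375.5), np.float64(387.9)), (240, np.float64(376.3), np.float64(387.3))] [97 78 47 23 21 20]
scene [-0.12473822 -0.54050181  0.47385027]
top [ 0.34727495 -0.05135383  1.23817723]
```

The arm was still settling. The bias has dropped to about 0.7 px, so I'll let it settle fully and then refine.

Call:
arm_command:
  deltas:
    - [[0,0,0,0,0,0],[0,0,0,0,0,0],[0,0,0,0,0,0],[0,0,0,0,0,0],[0,0,0,0,0,0],[0,0,0,0,0,0]]

```text
t: 5.28
tool_pos: [0.4719, -0.3174, 0.1357]
orientation: [2.465, 1.948, 0.0]
force: [0.1, 0.7, -0.5]
opening: 0.0227
gripper_force: 14.8
```

Run:
```python
from h import *
S=eyes.read_camera("scene"); s=monitor.read_state();p=s["tool_pos"];print(p.round(4),s["force"].round(1))
v=vialpx(S,(234,236,238),370,398);print(v)
# vial axis predicted: axis centre px at those rows
q=proj("scene",[[p[0],p[1],.110],[p[0],p[1],.12]]);print(q.round(2))
bx=np.mean([ (b+c)/2-np.interp(r,[q[1][1],q[0][1]],[q[1][0],q[0][0]]) for r,b,c in v])
col=S[236:248,int(q[0][0]+bx)].max(1).astype(int);print(bx,col)
# predicted lowest row of base circle
th=np.linspace(0,6.28,100);print("pred bottom",proj("scene",np.c_[p[0]+.0115*np.cos(th),p[1]+.0115*np.sin(th),.11+0*th])[:,1].max())
g=lambda p:((p[0]+.5)/5+285-.5-bx,(p[1]+.5)/5+215-.5)
Q=np.array([onz("scene",g(p),.054)[:2] for p in ((117,158),(694,281),(528,391))]);print(Q.round(4).tolist())
c=(Q[0]+Q[1])/2;c2=Q[1]+0;print("centre",c); d=Q[0]-Q[2];print(np.degrees(np.arctan2(d[1],d[0])))
a=np.radians(76.6);ey=np.array([np.cos(a),np.sin(a)]);ex=np.array([np.sin(a),-np.cos(a)])
cc=(Q[0]+Q[2])/2+ex*.0478;print("centre b",cc,"nest",cc-.036*ey,"knob",cc+.054*ey)
```

```text
[ 0.4719 -0.3174  0.1357] [ 0.8  0.8 -0.2]
[(234, np.float64(376.2), np.float64(388.8)), (236, np.float64(376.0), np.float64(388.6)), (238, np.float64(376.0), np.float64(388.4))]
[[381.46 239.87]
 [382.04 234.93]]
0.4555397115112593 [104 104 103 103  97  79  49  27  19  20  44 107]
pred bottom 243.25109521270255
[[0.4563, -0.1743], [0.505, -0.3875], [0.4114, -0.3645]]
centre [ 0.48065681 -0.28089961]
76.70297002806987
centre b [ 0.48034227 -0.28048924] nest [ 0.47199935 -0.31550917] knob [ 0.49285666 -0.22795934]
```

Call:
arm_command:
  deltas:
    - [[-0.05,0.1,-1,0,0,0],[0,0,-1,0,0,0],[0,0,-0.7,0,0,0],[0,0,0,0,0,0],[0,0,0,0,0,0],[0,0,0,0,0,0],[0,0,0,0,0,0],[0,0,0,0,0,0],[0,0,0,0,0,0]]

```text
t: 6.08
tool_pos: [0.4717, -0.3167, 0.1091]
orientation: [2.464, 1.947, 0.0]
force: [0.6, -0.5, -0.0]
opening: 0.0229
gripper_force: 14.8
```

Run:
```python
from h import *
S=eyes.read_camera("scene"); s=monitor.read_state();p=s["tool_pos"];print(p.round(4),s["force"].round(1))
cv2.imwrite("pics/s4.png",S)
a=np.radians(76.6);ey=np.array([np.cos(a),np.sin(a),0]);ex=np.array([np.sin(a),-np.cos(a),0])
n0=np.array([.4712,-.3172,.055]); b=np.array([.4,-.8]); x0,y0,f=350,225,9; W,H=80,60
J=cv2.resize(S[y0:y0+H,x0:x0+W],None,fx=f,fy=f,interpolation=2); K=J.copy()
k=lambda P:(((proj("scene",P)+b-[x0,y0]+.5)*f-.5)*8).round().astype(np.int32)
L=lambda P,c,cl=True:cv2.polylines(K,[k(P)],cl,c,1,16,3)
# jaw block top: pad face y=+15.5, origin 24 ; 30 wide, z+20
L([n0+u*ex+v*ey+[0,0,.02] for u,v in ((-.015,.0155),(.015,.0155),(.015,.024),(-.015,.024))],(0,0,255))
for u in (-.0175,.0175): L([n0+u*ex+v*ey+[0,0,.010] for v in (-.03,.03)],(255,0,255),False)
th=np.linspace(0,6.28,60)
L([np.array([p[0],p[1],p[2]-.025])+.0115*(np.cos(t)*ex+np.sin(t)*ey) for t in th],(0,255,0))
L([n0+.0115*(np.cos(t)*ex+np.sin(t)*ey) for t in th],(255,255,0))
cv2.imwrite("pics/g.png",K)
```

```text
[ 0.4716 -0.3167  0.109 ] [ 0.1  0.4 -0.3]
```

View pics/g.png

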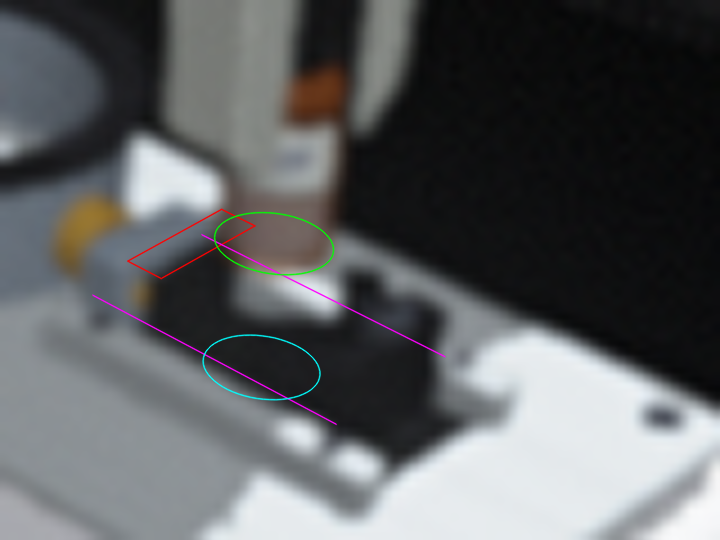

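The overlay shows the vial hanging over the nest, with its bottom at about (280,270) in the crop. My predicted rail lines sit roughly 1.5 px off the observed rails, so I'll measure the channel and jaw directly from the unobstructed pictures.

Run:
```python
from h import *
T=cv2.imread("pics/top0.png");S=cv2.imread("pics/scene0.png")
a=np.radians(76.65);ey=np.array([np.cos(a),np.sin(a)]);ex=np.array([np.sin(a),-np.cos(a)])
c0=np.array([.4800,-.2822])
loc=lambda P:np.array([(P[:2]-c0)@ex,(P[:2]-c0)@ey])*1000
def unproj(n,I,z,xs,ys):   # rectified sampling on the plane z in shaker frame (mm)
    X,Y=np.meshgrid(xs,ys); P=np.c_[(c0+np.outer(X.ravel()/1000,ex)+np.outer(Y.ravel()/1000,ey)),np.full(X.size,z)]
    m=proj(n,P).astype(np.float32).reshape(X.shape+(2,))
    return cv2.remap(cv2.cvtColor(I,cv2.COLOR_BGR2GRAY),m[...,0],m[...,1],cv2.INTER_CUBIC)
xs=np.arange(-34,35,2);
print("x",xs.tolist())
for y in (-34,-40): print("top z65 y",y,unproj("top",T,.065,xs,[y])[0].tolist())
for y in (-34,-40): print("scn z65 y",y,unproj("scene",S,.065,xs,[y])[0].tolist())
ys=np.arange(-80,14,3)
print("y",ys.tolist())
print("top z75 x0",unproj("top",T,.075,[0],ys)[:,0].tolist())
print("top z75 x-10",unproj("top",T,.075,[-10],ys)[:,0].tolist())
print("scn z75 x-10",unproj("scene",S,.075,[-10],ys)[:,0].tolist())
print("scn z75 x0",unproj("scene",S,.075,[0],ys)[:,0].tolist())
# rectified views of both cams for later viewing, 5 px/mm
xs=np.arange(-45,45,.25);ys=np.arange(25,-90,-.25)
ims=[]
for n,I in (("top",T),("scene",S)):
    R=unproj(n,I,.075,xs,ys); ims.append(R)
cv2.imwrite("pics/rect.png",np.hstack(ims))
```

```text
x [-34, -32, -30, -28, -26, -24, -22, -20, -18, -16, -14, -12, -10, -8, -6, -4, -2, 0, 2, 4, 6, 8, 10, 12, 14, 16, 18, 20, 22, 24, 26, 28, 30, 32, 34]
top z65 y -34 [231, 229, 225, 216, 210, 212, 218, 215, 189, 147, 107, 76, 65, 65, 64, 64, 64, 65, 64, 63, 63, 64, 66, 74, 94, 130, 174, 207, 223, 228, 229, 230, 230, 230, 231]
top z65 y -40 [230, 229, 224, 215, 207, 211, 218, 213, 193, 151, 104, 74, 65, 64, 64, 64, 65, 64, 64, 63, 62, 63, 64, 68, 91, 130, 172, 208, 224, 226, 227, 227, 229, 230, 230]
scn z65 y -34 [114, 114, 133, 172, 205, 226, 221, 184, 122, 70, 42, 41, 43, 44, 44, 42, 38, 40, 49, 65, 82, 92, 107, 123, 152, 195, 219, 233, 235, 225, 208, 168, 136, 137, 159]
scn z65 y -40 [112, 116, 134, 168, 209, 227, 219, 189, 125, 71, 46, 39, 37, 36, 35, 35, 36, 35, 36, 36, 40, 48, 61, 99, 138, 159, 156, 115, 75, 47, 34, 34, 37, 88, 154]
y [-80, -77, -74, -71, -68, -65, -62, -59, -56, -53, -50, -47, -44, -41, -38, -35, -32, -29, -26, -23, -20, -17, -14, -11, -8, -5, -2, 1, 4, 7, 10, 13]
top z75 x0 [230, 229, 216, 155, 98, 83, 77, 63, 56, 56, 57, 60, 62, 63, 64, 64, 64, 64, 63, 63, 62, 76, 135, 203, 222, 215, 188, 176, 150, 101, 77, 92]
top z75 x-10 [230, 230, 218, 159, 91, 70, 69, 67, 70, 71, 69, 64, 63, 64, 64, 64, 65, 66, 63, 63, 70, 99, 145, 193, 215, 203, 158, 140, 153, 127, 86, 84]
scn z75 x-10 [38, 29, 31, 31, 31, 33, 37, 37, 35, 35, 36, 38, 51, 67, 68, 60, 34, 34, 35, 34, 44, 76, 123, 179, 197, 193, 175, 166, 160, 127, 109, 109]
scn z75 x0 [139, 103, 40, 27, 28, 33, 40, 39, 33, 44, 105, 131, 141, 143, 143, 144, 142, 114, 45, 29, 38, 67, 124, 175, 194, 195, 181, 156, 167, 178, 140, 108]
```

Call:
arm_command:
  deltas:
    - [[0,0,-0.5,0,0,0],[0,0,-0.5,0,0,0],[0,0,-0.5,0,0,0],[0,0,-0.5,0,0,0],[0,0,-0.4,0,0,0],[0,0,0,0,0,0],[0,0,0,0,0,0],[0,0,0,0,0,0]]

```text
t: 6.8
tool_pos: [0.4715, -0.3165, 0.0847]
orientation: [2.465, 1.948, 0.0]
force: [-0.2, 0.1, -0.6]
opening: 0.0226
gripper_force: 14.8
```

Call:
arm_command:
  deltas:
    - [[0,0,-0.2,0,0,0],[0,0,-0.1,0,0,0],[0,0,0,0,0,0],[0,0,0,0,0,0],[0,0,0,0,0,0]]

```text
t: 7.22
tool_pos: [0.4714, -0.3165, 0.0817]
orientation: [2.465, 1.948, 0.0]
force: [0.1, -0.4, -0.9]
opening: 0.0225
gripper_force: 14.8
```

Call:
arm_command:
  deltas:
    - [[0,0,-0.1,0,0,0],[0,0,0,0,0,0],[0,0,0,0,0,0],[0,0,0,0,0,0]]

```text
t: 7.55
tool_pos: [0.4715, -0.3165, 0.0807]
orientation: [2.465, 1.948, 0.0]
force: [0.5, 0.1, -0.0]
opening: 0.0226
gripper_force: 14.8
```

Call:
arm_command:
  deltas:
    - [[0,0,-0.05,0,0,0],[0,0,0,0,0,0],[0,0,0,0,0,0],[0,0,0,0,0,0]]

```text
t: 7.88
tool_pos: [0.4717, -0.3167, 0.0805]
orientation: [2.464, 1.947, 0.0]
force: [-0.4, -0.2, 3.5]
opening: 0.0231
gripper_force: 14.9
```

Call:
arm_command:
  deltas:
    - [[0,0,-0.05,0,0,0],[0,0,0,0,0,0],[0,0,0,0,0,0],[0,0,0,0,0,0]]

```text
t: 8.22
tool_pos: [0.4719, -0.3168, 0.0803]
orientation: [2.464, 1.947, 0.001]
force: [0.2, 0.3, 5.4]
opening: 0.0226
gripper_force: 14.9
```

The vial is seated on the nest floor (contact at TCP z ≈ 0.0805). Releasing it and rising.

Call:
arm_command:
  deltas:
    - [[0,0,0,0,0,0],[0,0,0,0,0,0],[0,0,0,0,0,0],[0,0,0,0,0,0],[0,0,0,0,0,0],[0,0,0,0,0,0]]
  gripper: 0.0

```text
t: 8.72
tool_pos: [0.4712, -0.3164, 0.0794]
orientation: [-2.465, -1.947, 0.0]
force: [0.2, 0.8, -0.4]
opening: 0.0466
gripper_force: 0.0
```

Call:
arm_command:
  deltas:
    - [[0,0,0.5,0,0,0],[0,0,1,0,0,0],[0,0,1.5,0,0,0],[0,0,1.5,0,0,0],[0,0,1.5,0,0,0],[0,0,1,0,0,0],[0,0,0,0,0,0],[0,0,0,0,0,0],[0,0,0,0,0,0]]

```text
t: 9.47
tool_pos: [0.4711, -0.3162, 0.149]
orientation: [-2.464, -1.947, 0.0]
force: [-0.3, -0.0, -0.4]
opening: 0.0465
gripper_force: 0.0
```

Run:
```python
from h import *
S=eyes.read_camera("scene"); s=monitor.read_state();p=s["tool_pos"];print(p.round(4),s["force"].round(1),s["q"].round(3))
cv2.imwrite("pics/s5.png",S)
q=np.array([.4715,-.3166])
print(proj("scene",[[*q,z] for z in (.055,.077,.099,.111)]).round(1).tolist())
hsv=cv2.cvtColor(S,cv2.COLOR_BGR2HSV)
for r in range(240,268,3): print(r,S[r,370:392].max(1).tolist())
```

```text
[ 0.4709 -0.316   0.1486] [-0.6  0.3  0.6] [-0.682  0.087  1.664 -0.     1.392 -0.448]
[[377.9, 265.9], [379.1, 255.7], [380.3, 245.2], [381.0, 239.3]]
240 [23, 19, 19, 18, 20, 21, 23, 27, 26, 30, 27, 24, 26, 23, 22, 25, 23, 20, 18, 17, 17, 18]
243 [218, 191, 152, 111, 70, 37, 23, 22, 22, 24, 25, 26, 27, 25, 24, 25, 23, 20, 19, 20, 19, 18]
246 [227, 233, 236, 219, 179, 149, 126, 108, 89, 71, 52, 40, 35, 36, 44, 51, 39, 25, 18, 16, 19, 18]
249 [126, 130, 128, 108, 98, 104, 116, 128, 136, 148, 159, 164, 158, 148, 135, 119, 97, 62, 33, 20, 16, 16]
252 [95, 76, 58, 52, 73, 97, 109, 113, 121, 129, 128, 124, 121, 123, 126, 126, 150, 194, 214, 209, 183, 145]
255 [30, 29, 33, 60, 92, 115, 127, 141, 151, 151, 151, 149, 150, 158, 152, 135, 121, 103, 75, 71, 88, 111]
258 [31, 31, 38, 60, 91, 117, 136, 147, 154, 156, 160, 163, 164, 162, 146, 144, 153, 120, 58, 35, 45, 46]
261 [31, 33, 44, 65, 83, 92, 99, 94, 67, 42, 39, 38, 37, 35, 33, 35, 37, 33, 29, 33, 44, 53]
264 [88, 61, 54, 67, 84, 95, 96, 84, 53, 32, 31, 31, 32, 30, 32, 33, 36, 37, 37, 36, 37, 35]
267 [142, 146, 144, 137, 126, 111, 94, 69, 43, 31, 30, 30, 31, 30, 31, 31, 30, 32, 31, 31, 31, 28]
```

Call:
arm_command:
  deltas:
    - [[0.17,0.73,0,0,0,7],[0.17,0.73,0,0,0,7],[0.17,0.73,0,0,0,7],[0.17,0.73,0,0,0,7],[0.17,0.73,0,0,0,7],[0.17,0.73,0,0,0,7],[0.17,0.73,0,0,0,7],[0.17,0.73,0,0,0,7],[0.17,0.73,0,0,0,7],[0.17,0.73,0,0,0,7],[0.17,0.73,0,0,0,7],[0.17,0.71,0,0,0,7]]
  gripper: -0.48

```text
t: 10.52
tool_pos: [0.4911, -0.2283, 0.1483]
orientation: [-0.519, -3.096, -0.001]
force: [0.4, 0.0, -0.5]
opening: 0.0244
gripper_force: 0.0
```

Call:
arm_command:
  deltas:
    - [[0,0,-1,0,0,6],[0,0,-1,0,0,0],[0,0,-1,0,0,0],[0,0,-1,0,0,0],[0,0,0,0,0,0],[0,0,0,0,0,0],[0,0,0,0,0,0],[0,0,0,0,0,0],[0,0,0,0,0,0]]

```text
t: 11.27
tool_pos: [0.4922, -0.2294, 0.1104]
orientation: [0.366, 3.119, -0.001]
force: [-0.3, -0.8, -0.5]
opening: 0.0236
gripper_force: 0.0
```

Run:
```python
from h import *
S=eyes.read_camera("scene"); T=eyes.read_camera("top");s=monitor.read_state();p=s["tool_pos"];print(p.round(4),s["orientation"],s["opening"],s["q"].round(3))
cv2.imwrite("pics/s6.png",S);cv2.imwrite("pics/t6.png",T)
a=np.radians(76.65);ey=np.array([np.cos(a),np.sin(a),0]);ex=np.array([np.sin(a),-np.cos(a),0])
x0,y0,f=310,195,7;W,H=100,85;b=np.array([.4,-.4])
K=cv2.resize(S[y0:y0+H,x0:x0+W],None,fx=f,fy=f,interpolation=2)
k=lambda P:(((proj("scene",P)+b-[x0,y0]+.5)*f-.5)*8).round().astype(np.int32)
g=np.array([.4913,-.2295,.088]);th=np.linspace(0,6.28,80)
for r in (.037,.047): cv2.polylines(K,[k([g+r*(np.cos(t)*ex+np.sin(t)*ey) for t in th])],True,(0,255,255),1,16,3)
o=s["opening"]/2
for sg in (1,-1): cv2.polylines(K,[k([p+sg*v*ey+u*ex for u,v in ((.0075,o),(.0075,o+.0175),(-.0075,o+.0175),(-.0075,o))])],True,(0,255,0),1,16,3)
cv2.imwrite("pics/i.png",K)
```

```text
[ 0.4921 -0.2293  0.1102] [ 3.66137641e-01  3.11927992e+00 -6.62244876e-04] 0.024177026284769604 [-0.53   0.054  1.771 -0.     1.315 -1.868]
```

View pics/i.png

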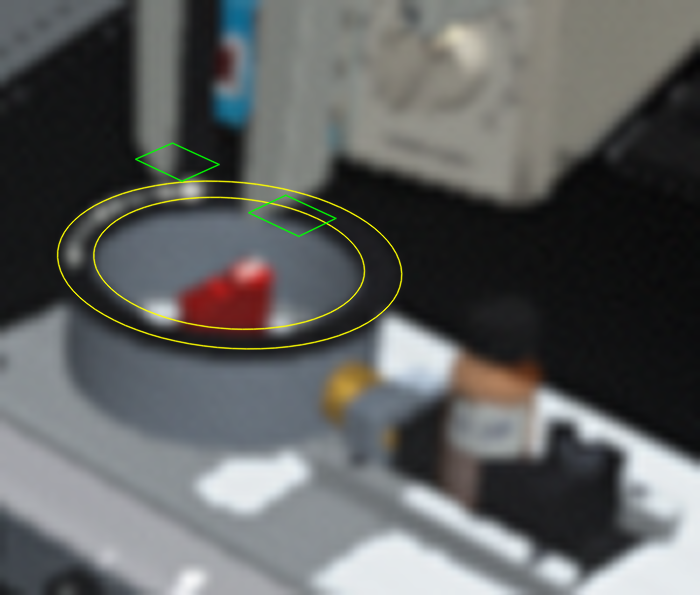

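The picture shows the vial standing upright in the nest. The predicted collar rings and finger tips fit the image to about 1 px, with the fingers over the mouth. Descending to the wing.

Call:
arm_command:
  deltas:
    - [[0,0,-0.6,0,0,0],[0,0,-0.6,0,0,0],[0,0,-0.6,0,0,0],[0,0,-0.6,0,0,0],[0,0,-0.4,0,0,0],[0,0,0,0,0,0],[0,0,0,0,0,0]]

```text
t: 11.95
tool_pos: [0.4915, -0.2289, 0.0811]
orientation: [-0.366, -3.119, -0.001]
force: [0.2, -0.4, -0.1]
opening: 0.0243
gripper_force: 0.0
```

Call:
arm_command:
  deltas:
    - [[0,0,-0.5,0,0,0],[0,0,-0.5,0,0,0],[0,0,-0.4,0,0,0],[0,0,-0.3,0,0,0],[0,0,0,0,0,0],[0,0,0,0,0,0]]

```text
t: 12.45
tool_pos: [0.4924, -0.2289, 0.0653]
orientation: [0.366, 3.119, 0.0]
force: [0.1, 2.1, 5.8]
opening: 0.0241
gripper_force: 3.1
```

Call:
arm_command:
  deltas:
    - [[0,0,0,0,0,0],[0,0,0,0,0,0]]

```text
t: 12.62
tool_pos: [0.4924, -0.2289, 0.0653]
orientation: [0.366, 3.119, 0.0]
force: [-0.3, 2.9, 6.1]
opening: 0.0242
gripper_force: 3.0
```

Run:
```python
from plant import monitor
s=monitor.read_state();print({k:s[k].round(3) if hasattr(s[k],'round') else s[k] for k in ("t","tool_pos","force","wrist_torque","gripper_force","opening")})
```

```text
{'t': 12.6167, 'tool_pos': array([ 0.492, -0.229,  0.065]), 'force': array([-0.28 ,  2.861,  6.057]), 'wrist_torque': array([ 0.388,  0.05 , -0.002]), 'gripper_force': 2.990144044160843, 'opening': 0.024151092640894788}
```

Call:
arm_command:
  deltas:
    - [[0,0,0.2,0,0,0],[0,0,0,0,0,0],[0,0,0,0,0,0]]

```text
t: 12.87
tool_pos: [0.4918, -0.2291, 0.0666]
orientation: [0.366, 3.12, -0.0]
force: [1.5, -0.2, 0.6]
opening: 0.0246
gripper_force: 0.8
```

Run:
```python
from h import *
s=monitor.read_state();print({k:s[k].round(3) if hasattr(s[k],'round') else s[k] for k in ("t","tool_pos","force","wrist_torque","gripper_force","opening")})
# rack bar seen in top0 crop a: (320..370, 255..290)
f=lambda p:((p[0]+.5)/7+300-.5,(p[1]+.5)/7+165-.5)
a=np.radians(76.65);ey=np.array([np.cos(a),np.sin(a)]);ex=np.array([np.sin(a),-np.cos(a)])
for p in ((320,265),(370,278),(268,257)):
    q=onz("top",f(p),.066)[:2]-[.4913,-.2295];print(p,q@ex,q@ey)
# wing/skirt in scene0/top0: red mask extents on plane z
T=cv2.imread("pics/top0.png");h=cv2.cvtColor(T,cv2.COLOR_BGR2HSV)
m=((h[...,1]>100)&((h[...,0]<10)|(h[...,0]>170)));ys,xs=np.where(m[190:215,325:352])
P=np.array([onz("top",(x+325,y+190),.0595)[:2]-[.4913,-.2295] for x,y in zip(xs,ys)]);print("red extent ex",(P@ex).min(),(P@ex).max(),"ey",(P@ey).min(),(P@ey).max())
```

```text
{'t': 12.8667, 'tool_pos': array([ 0.492, -0.229,  0.067]), 'force': array([ 1.501, -0.2  ,  0.633]), 'wrist_torque': array([ 0.087, -0.054,  0.023]), 'gripper_force': 0.7864862680435181, 'opening': 0.024635015885409884}
(320, 265) 0.0022264528888347093 -0.020132468460270576
(370, 278) 0.0014545604656349131 -0.04005133764878963
(268, 257) 0.0009228293298649148 0.00015852355989502307
red extent ex -0.015077424261198865 0.018924422278040472 ey -0.018462783675806057 0.017789817107276926
```

The light force was the −y finger tip resting on the rack bar, which is visible on that side in crop-a; the knob itself is well centred. I'll rise a touch more and grip.

Call:
arm_command:
  deltas:
    - [[0,0,0.05,0,0,0],[0,0,0,0,0,0],[0,0,0,0,0,0],[0,0,0,0,0,0],[0,0,0,0,0,0],[0,0,0,0,0,0]]
  gripper: -1
  squeeze: 50

```text
t: 13.37
tool_pos: [0.4913, -0.2303, 0.067]
orientation: [-0.366, -3.12, 0.003]
force: [-0.6, -5.6, -1.0]
opening: 0.0097
gripper_force: 50.0
```

```bash
cat > st.py <<'E'
from plant import monitor
import numpy as np
s=monitor.read_state();o=s["orientation"]
yaw=2*np.degrees(np.arctan2(o[1],o[0]))-90
print(round(s["t"],2),"p",s["tool_pos"].round(4),"F",s["force"].round(1),"M",s["wrist_torque"].round(3),"grip",round(s["gripper_force"],1),round(s["opening"],4),"yaw",round((yaw+180)%360-180,2),"q6",s["q"][5].round(4),"tq6",s["joint_torque"][5].round(3))
E
python3 st.py
```

```text
13.37 p [ 0.4913 -0.2303  0.067 ] F [-0.6 -5.6 -1. ] M [-0.914  0.161  0.055] grip 50.0 0.0097 yaw 76.6 q6 -1.8678 tq6 0.009
```

Call:
arm_command:
  deltas:
    - [[0,-0.1,0,0,0,0],[0,0,0,0,0,0],[0,0,0,0,0,-2],[0,0,0,0,0,-3],[0,0,0,0,0,-3],[0,0,0,0,0,-3],[0,0,0,0,0,-3],[0,0,0,0,0,-3],[0,0,0,0,0,-3],[0,0,0,0,0,-2],[0,0,0,0,0,0],[0,0,0,0,0,0]]

```text
t: 14.37
tool_pos: [0.4915, -0.2301, 0.0669]
orientation: [-0.952, -2.993, 0.0]
force: [-2.0, -2.4, -0.1]
opening: 0.0096
gripper_force: 50.0
```

```bash
python3 st.py
```

```text
14.37 p [ 0.4915 -0.2301  0.0669] F [-2.  -2.4 -0.1] M [-0.275  0.395  0.149] grip 50.0 0.0096 yaw 54.7 q6 -1.4867 tq6 0.451
```

Call:
arm_command:
  deltas:
    - [[0,0,0,0,0,-1.5],[0,0,0,0,0,-2],[0,0,0,0,0,0],[0,0,0,0,0,0]]

```text
t: 14.7
tool_pos: [0.4915, -0.2301, 0.067]
orientation: [-1.042, -2.963, 0.0]
force: [-4.0, -0.5, -0.1]
opening: 0.0094
gripper_force: 50.0
```

Call:
arm_command:
  deltas:
    - [[0,0,0,0,0,-1.2],[0,0,0,0,0,-1.3],[0,0,0,0,0,0],[0,0,0,0,0,0]]

```text
t: 15.03
tool_pos: [0.4915, -0.23, 0.067]
orientation: [-1.109, -2.939, 0.0]
force: [-3.1, -1.9, -1.0]
opening: 0.0096
gripper_force: 50.1
```

```bash
python3 st.py
```

```text
15.03 p [ 0.4915 -0.23    0.067 ] F [-3.1 -1.9 -1. ] M [-0.266  0.587  0.189] grip 50.1 0.0096 yaw 48.63 q6 -1.3808 tq6 0.4
```

Call:
arm_command:
  deltas:
    - [[0,0,0,0,0,-0.7],[0,0,0,0,0,-0.8],[0,0,0,0,0,0],[0,0,0,0,0,0]]

```text
t: 15.37
tool_pos: [0.4916, -0.23, 0.067]
orientation: [-1.148, -2.924, 0.0]
force: [-4.4, -2.3, -1.5]
opening: 0.0095
gripper_force: 50.1
```

```bash
python3 st.py
```

```text
15.37 p [ 0.4916 -0.23    0.067 ] F [-4.4 -2.3 -1.5] M [-0.247  0.774  0.244] grip 50.1 0.0095 yaw 47.12 q6 -1.3545 tq6 0.363
```

Call:
arm_command:
  deltas:
    - [[0,0,0,0,0,0],[0,0,0,0,0,0],[0,0,0,0,0,0],[0,0,0,0,0,0]]

```text
t: 15.7
tool_pos: [0.4916, -0.23, 0.067]
orientation: [-1.148, -2.924, 0.0]
force: [-4.8, -2.0, -0.8]
opening: 0.0096
gripper_force: 50.1
```

```bash
python3 st.py
```

```text
15.7 p [ 0.4916 -0.23    0.067 ] F [-4.8 -2.  -0.8] M [-0.3    0.822  0.213] grip 50.1 0.0096 yaw 47.13 q6 -1.3546 tq6 0.251
```

Call:
arm_command:
  deltas:
    - [[0,0,0,0,0,-1],[0,0,0,0,0,0],[0,0,0,0,0,0],[0,0,0,0,0,0],[0,0,0,0,0,0]]

```text
t: 16.12
tool_pos: [0.4916, -0.23, 0.067]
orientation: [-1.173, -2.914, 0.0]
force: [-5.1, -1.9, -1.1]
opening: 0.01
gripper_force: 50.1
```

```bash
python3 st.py
```

```text
16.12 p [ 0.4916 -0.23    0.067 ] F [-5.1 -1.9 -1.1] M [-0.283  0.836  0.256] grip 50.1 0.01 yaw 46.13 q6 -1.3372 tq6 0.261
```

```bash
cat > vt.py <<'E'
from h import *
import sys
S=eyes.read_camera("scene");cv2.imwrite(f"pics/{sys.argv[1]}.png",S)
A=cv2.imread("pics/s6.png")
def match(tag,x0,x1,y0,y1):
    t=cv2.resize(A[y0:y1,x0:x1],None,fx=8,fy=8,interpolation=2);w=cv2.resize(S[y0-8:y1+8,x0-8:x1+10],None,fx=8,fy=8,interpolation=2)
    r=cv2.matchTemplate(w,t,cv2.TM_CCOEFF_NORMED);_,v,_,l=cv2.minMaxLoc(r);print(tag,"shift px",l[0]/8-8,l[1]/8-8,round(v,3))
match("vial",375,387,246,260)
match("jaw",358,372,250,260)
p=np.array([.4711,-.3169,.09]);a=np.radians(76.65);d=np.array([np.cos(a),np.sin(a),0])
print("px per mm toward V",(proj("scene",p-.001*d)-proj("scene",p)).round(3))
E
python3 vt.py k1; python3 st.py
```

```text
vial shift px 1.125 0.375 0.864
jaw shift px 3.0 1.25 0.85
px per mm toward V [[0.46  0.225]]
16.17 p [ 0.4915 -0.23    0.067 ] F [-4.6 -1.7 -1.5] M [-0.306  0.835  0.278] grip 50.1 0.0098 yaw 46.13 q6 -1.3371 tq6 0.261
```

Call:
arm_command:
  deltas:
    - [[0,0,0,0,0,-1],[0,0,0,0,0,0],[0,0,0,0,0,0],[0,0,0,0,0,0],[0,0,0,0,0,0]]

```text
t: 16.58
tool_pos: [0.4916, -0.23, 0.067]
orientation: [-1.199, -2.903, 0.0]
force: [-4.1, -2.1, -1.2]
opening: 0.0097
gripper_force: 50.1
```

```bash
python3 st.py; python3 vt.py k2; python3 st.py
```

```text
16.58 p [ 0.4916 -0.23    0.067 ] F [-4.1 -2.1 -1.2] M [-0.26   0.899  0.269] grip 50.1 0.0097 yaw 45.12 q6 -1.3195 tq6 0.265
vial shift px 1.25 0.375 0.858
jaw shift px 3.125 1.25 0.847
px per mm toward V [[0.46  0.225]]
16.63 p [ 0.4916 -0.23    0.067 ] F [-4.6 -1.5 -0.6] M [-0.232  0.862  0.268] grip 50.1 0.0092 yaw 45.12 q6 -1.3195 tq6 0.265
```

Call:
arm_command:
  deltas:
    - [[0,0,0,0,0,-0.8],[0,0,0,0,0,-0.8],[0,0,0,0,0,-0.9],[0,0,0,0,0,0],[0,0,0,0,0,0],[0,0,0,0,0,0]]

```text
t: 17.13
tool_pos: [0.4916, -0.23, 0.067]
orientation: [-1.262, -2.877, 0.0]
force: [-5.7, -2.5, -2.1]
opening: 0.0096
gripper_force: 50.1
```

```bash
python3 st.py; python3 vt.py k3; python3 st.py
```

```text
17.13 p [ 0.4916 -0.23    0.067 ] F [-5.7 -2.5 -2.1] M [-0.273  0.851  0.344] grip 50.1 0.0096 yaw 42.63 q6 -1.276 tq6 0.343
vial shift px 1.375 0.375 0.854
jaw shift px 3.25 1.5 0.845
px per mm toward V [[0.46  0.225]]
17.18 p [ 0.4916 -0.23    0.067 ] F [-4.7 -1.  -0.5] M [-0.268  0.864  0.34 ] grip 50.1 0.0095 yaw 42.63 q6 -1.2759 tq6 0.337
```

```bash
cat > ecc.py <<'E'
from h import *
import sys
R=cv2.imread("pics/k1.png",0).astype(np.float32)
B={"vial":(374,388,245,261),"jaw":(361,372,250,264),"vstop":(388,402,254,268),"screw":(360,430,285,310)}
for n in sys.argv[1:]:
    I=cv2.imread(f"pics/{n}.png",0).astype(np.float32);o=[]
    for k,(x0,x1,y0,y1) in B.items():
        W=np.eye(2,3,dtype=np.float32)
        try:
            cc,W=cv2.findTransformECC(R[y0:y1,x0:x1],I[y0-6:y1+6,x0-6:x1+6],np.float32([[1,0,6],[0,1,6]]),cv2.MOTION_TRANSLATION,(3,200,1e-6),None,3)
            o.append(f"{k} {W[0,2]-6:.3f} {W[1,2]-6:.3f} cc{cc:.3f}")
        except cv2.error: o.append(k+" fail")
    print(n,o)
E
python3 ecc.py s6 k2 k3
```

```text
s6 ['vial -2.145 -0.895 cc0.980', 'jaw -2.640 -1.103 cc0.841', 'vstop 0.182 0.293 cc0.989', 'screw 0.003 -0.013 cc1.000']
k2 ['vial -0.044 -0.028 cc0.986', 'jaw 0.179 -0.114 cc0.993', 'vstop 0.036 0.170 cc0.995', 'screw -0.002 -0.010 cc1.000']
k3 ['vial 0.029 0.022 cc0.983', 'jaw 0.333 -0.017 cc0.993', 'vstop 0.043 0.178 cc0.995', 'screw -0.001 -0.010 cc1.000']
```

ECC shows the vial has stopped against the V (no motion k1→k3), and torque has risen above the free level to 0.34 N m. The estimate is 3–8 N on the pad. One small half-degree step will confirm the slope.

Call:
arm_command:
  deltas:
    - [[0,0,0,0,0,-0.5],[0,0,0,0,0,0],[0,0,0,0,0,0],[0,0,0,0,0,0],[0,0,0,0,0,0],[0,0,0,0,0,0]]

```text
t: 17.68
tool_pos: [0.4916, -0.23, 0.067]
orientation: [-1.274, -2.871, 0.0]
force: [-5.0, -1.1, -1.7]
opening: 0.0094
gripper_force: 50.2
```

```bash
python3 st.py; python3 vt.py k4; python3 st.py; python3 vt.py k5; python3 ecc.py k2 k3 k4 k5;python3 st.py
```

```text
17.68 p [ 0.4916 -0.23    0.067 ] F [-5.  -1.1 -1.7] M [-0.261  0.848  0.367] grip 50.2 0.0094 yaw 42.13 q6 -1.2673 tq6 0.372
vial shift px 1.375 0.375 0.856
jaw shift px 3.25 1.5 0.847
px per mm toward V [[0.46  0.225]]
17.73 p [ 0.4916 -0.23    0.067 ] F [-5.2 -2.6 -2.3] M [-0.287  0.838  0.361] grip 50.2 0.0095 yaw 42.13 q6 -1.2673 tq6 0.372
vial shift px 1.375 0.375 0.855
jaw shift px 3.25 1.5 0.846
px per mm toward V [[0.46  0.225]]
k2 ['vial -0.044 -0.028 cc0.986', 'jaw 0.179 -0.114 cc0.993', 'vstop 0.036 0.170 cc0.995', 'screw -0.002 -0.010 cc1.000']
k3 ['vial 0.029 0.022 cc0.983', 'jaw 0.333 -0.017 cc0.993', 'vstop 0.043 0.178 cc0.995', 'screw -0.001 -0.010 cc1.000']
k4 ['vial 0.043 0.022 cc0.983', 'jaw 0.369 -0.018 cc0.993', 'vstop 0.055 0.175 cc0.995', 'screw 0.002 -0.012 cc1.000']
k5 ['vial 0.038 0.026 cc0.983', 'jaw 0.347 -0.002 cc0.993', 'vstop 0.049 0.180 cc0.995', 'screw 0.002 -0.011 cc1.000']
17.78 p [ 0.4916 -0.23    0.067 ] F [-5.2 -1.5 -0.7] M [-0.256  0.871  0.375] grip 50.2 0.0098 yaw 42.13 q6 -1.2673 tq6 0.372
```

M rose 0.028 for 0.5°, matching the given slope for contact (0.055 N m/deg). All the estimates put the force at about 5–9 N, close to the target 8 N. Releasing and withdrawing.

Call:
arm_command:
  deltas:
    - [[0,0,0,0,0,0],[0,0,0,0,0,0],[0,0,0,0,0,0],[0,0,0,0,0,0],[0,0,0,0,0,0]]
  gripper: -0.48

```text
t: 18.2
tool_pos: [0.4923, -0.2301, 0.0675]
orientation: [1.274, 2.87, 0.0]
force: [-1.6, -0.3, -0.8]
opening: 0.0243
gripper_force: 0.0
```

```bash
python3 st.py; python3 vt.py k6; python3 ecc.py k5 k6
```

```text
18.2 p [ 0.4923 -0.2301  0.0675] F [-1.6 -0.3 -0.8] M [-0.04  0.    0.04] grip 0.0 0.0243 yaw 42.13 q6 -1.2672 tq6 0.003
vial shift px 1.375 0.375 0.855
jaw shift px 3.25 1.5 0.847
px per mm toward V [[0.46  0.225]]
k5 ['vial 0.038 0.026 cc0.983', 'jaw 0.347 -0.002 cc0.993', 'vstop 0.049 0.180 cc0.995', 'screw 0.002 -0.011 cc1.000']
k6 ['vial 0.041 0.027 cc0.983', 'jaw 0.359 -0.027 cc0.993', 'vstop 0.043 0.180 cc0.995', 'screw -0.006 -0.012 cc1.000']
```

Call:
arm_command:
  deltas:
    - [[0,0,0.3,0,0,0],[0,0,0.7,0,0,0],[0,0,1,0,0,0],[0,0,1,0,0,0],[0,0,1.5,0,0,0],[0,0,2,0,0,0],[0,0,2,0,0,0],[0,0,1.5,0,0,0],[0,0,1,0,0,0],[0,0,0,0,0,0],[0,0,0,0,0,0],[0,0,0,0,0,0]]

```text
t: 19.25
tool_pos: [0.4913, -0.2298, 0.1763]
orientation: [-1.274, -2.87, -0.0]
force: [0.8, 0.1, -0.3]
opening: 0.0242
gripper_force: 0.0
```

```bash
python3 st.py; python3 vt.py k7; python3 ecc.py k6 k7
python3 - <<'E'
from h import *
# wing angle check and bystanders: compare first picture with now
A=cv2.imread("pics/scene0.png",0).astype(int);B=cv2.imread("pics/k7.png",0).astype(int)
for n,(x0,x1,y0,y1) in {"clear a":(186,206,210,240),"clear b":(214,234,222,252),"beaker":(268,300,208,250)}.items(): print(n,np.abs(A-B)[y0:y1,x0:x1].mean().round(2))
S=cv2.imread("pics/k7.png");v=vialpx(S,(255,257),368,400,80);print(v)
E
```

```text
19.25 p [ 0.4913 -0.2298  0.1763] F [ 0.8  0.1 -0.3] M [-0.037  0.007 -0.009] grip 0.0 0.0242 yaw 42.12 q6 -1.2673 tq6 0.0
vial shift px 1.375 0.375 0.856
jaw shift px 3.25 1.5 0.846
px per mm toward V [[0.46  0.225]]
k6 ['vial 0.041 0.027 cc0.983', 'jaw 0.359 -0.027 cc0.993', 'vstop 0.043 0.180 cc0.995', 'screw -0.006 -0.012 cc1.000']
k7 ['vial 0.049 -0.000 cc0.983', 'jaw 0.346 -0.024 cc0.993', 'vstop 0.038 0.176 cc0.995', 'screw -0.004 -0.011 cc1.000']
clear a 0.87
clear b 0.91
beaker 1.56Traceback (most recent call last):
  File "<stdin>", line 5, in <module>
  File "h.py", line 18, in vialpx
    out.append((r,round(x0+a-(v[a]-thr)/(v[a]-v[a-1]),1),round(x0+b+(v[b]-thr)/(v[b]-v[b+1]),1)))
                                                                                     ~^^^^^
IndexError: index 32 is out of bounds for axis 0 with size 32
```

```bash
python3 -c "
from plant import ticket
print(ticket.close_job())"
```

```text
the job is handed in; nothing more can be done
None
```

The job is handed in, but no verdict came back: the amber vial stands upright in the nest against the V-stop with the jaw tightened to about 5–9 N (judged from wrist torque, not measured directly), the hand is clear, and the clear vials and beaker have not moved.

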